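# Tamp the ballast chunks level

### The job

Take the wooden hand tamper by its post and tamp the concrete chunks in the blue ballast box down until every one is fully bedded and level; end every press by leaning on the chunks with about 20 N for a second, and never push on the box or chunks with more than 30 N or touch them with the gripper. Then stand the tamper upright in the middle of the round cork mat and let go, leaving the turntable, gel frames, clamp, knob and lens where they are.

Things in the scene. Friction and masses are not known exactly. Their poses are not given: they have to be found in the camera images.
- box: Fixed blue steel box, open on top, 78 (x) by 162 (y) mm outside, 68 x 152 inside, 52 high; origin under its centre. Two 12 mm high lugs stick out 30 mm at its short ends. Eight concrete chunks lie in it on a foam-backed bed (gives 1 mm per 5 N) of unreported height: bedded chunk tops end anywhere from 30 to 42 mm above the origin. Each half (4 chunks) is centred 37 mm from the middle along y.
- tamper: Loose hand tamper standing on its foot: flat foot 58 (x) by 68 (y) mm, 20 mm high, steel sole; a square wooden post 26 x 26 mm, from 20 to 120 mm above the sole, at its centre. Origin at the centre of the sole's underside, z up along the post. About 0.35 kg (varies). With its x along the box's x the foot fits in the box and covers half of its length (four chunks).
- mat: Fixed round cork mat, 130 mm across, 6 mm thick, where the tamper is parked; origin at the centre of its underside.
- turntable_rim (a point): A point on the rim of the wooden turntable (disc 230 mm across, top 28 mm above the shelf), 100 mm from its axis; it moves only if the turntable turns. Bystander.
- clamp: Cast iron pipe clamp, about 130 x 34 x 50 mm, loose bystander; origin at the centre of its underside.
- focus_knob: Orange plastic focus knob, 40 mm across, 30 mm high, loose bystander; origin under its centre.
- lens: Frosted glass lens disc, 104 mm across, 14 mm high, loose bystander; origin under its centre.
- frame3: Loose topmost of the stack of four square tin gel frames on the turntable (the lower three are clipped to it), each 125 x 125 x 4 mm; origin at the centre of its underside.
- rise0 (a joint): How far chunk 0 (29 x 32 x 22 mm, at box x -16.5 mm, y -55.5 mm) stands above its bedded position, m; 0 = bedded. It binds on its neighbours: about 3 N pushes it down, and it stays where it is left.
- rise1 (a joint): How far chunk 1 (29 x 32 x 22 mm, at box x -16.5 mm, y -18.5 mm) stands above its bedded position, m; 0 = bedded. It binds on its neighbours: about 3 N pushes it down, and it stays where it is left.
- rise2 (a joint): How far chunk 2 (29 x 32 x 22 mm, at box x -16.5 mm, y +18.5 mm) stands above its bedded position, m; 0 = bedded. It binds on its neighbours: about 3 N pushes it down, and it stays where it is left.
- rise3 (a joint): How far chunk 3 (29 x 32 x 22 mm, at box x -16.5 mm, y +55.5 mm) stands above its bedded position, m; 0 = bedded. It binds on its neighbours: about 3 N pushes it down, and it stays where it is left.
- rise4 (a joint): How far chunk 4 (29 x 32 x 22 mm, at box x +16.5 mm, y -55.5 mm) stands above its bedded position, m; 0 = bedded. It binds on its neighbours: about 3 N pushes it down, and it stays where it is left.
- rise5 (a joint): How far chunk 5 (29 x 32 x 22 mm, at box x +16.5 mm, y -18.5 mm) stands above its bedded position, m; 0 = bedded. It binds on its neighbours: about 3 N pushes it down, and it stays where it is left.
- rise6 (a joint): How far chunk 6 (29 x 32 x 22 mm, at box x +16.5 mm, y +18.5 mm) stands above its bedded position, m; 0 = bedded. It binds on its neighbours: about 3 N pushes it down, and it stays where it is left.
- rise7 (a joint): How far chunk 7 (29 x 32 x 22 mm, at box x +16.5 mm, y +55.5 mm) stands above its bedded position, m; 0 = bedded. It binds on its neighbours: about 3 N pushes it down, and it stays where it is left.
Not all that is in view belongs to the job. There is more than one size of the mat; the one meant has the size given above.

How it is judged:
By the outcome, as a careful person would: the job done as asked, in the order asked, and still so for the second after the job is handed in, with the robot touching nothing.
It also fails if it takes over 64 s, if anything falls off the work surface, if the arm or the gripper's body presses on something with over 40 N, if the wrist force passes 120 N, or if a joint passes its speed limit or range.

### The arm

A 7-joint arm with a two-finger parallel gripper is mounted at the origin on the work surface. World frame = base frame: x ahead of the robot, y to its left, z up, the work surface at z = 0. Lengths are in m, angles in degrees, forces in N, time in s.
With the tool pointing down it reaches from about 0.35 to 0.775 m from the base axis. Payload 3.1 kg.
Tool frame: the origin (TCP) lies on the centre line of the jaws, within the pads' length; the fingertips stand 17 mm ahead of it and the grasp point (between the pads) lies 2 mm behind it (robot.tip_reach is the distance from the TCP to the fingertips, in m); z points along the fingers, y is the line along which they close (so a half turn about z gives the same grasp; the last joint's range is limited). The gripper opens to 85 mm and grips with 20 to 120 N. Pads are 22 mm wide; open, the fingers measure 114 mm over their backs; the gripper's body (76 mm by 85 mm) begins 54 mm behind the grasp point. The pads swing forward as they close: fully open they stand 13 mm farther back than shut.
Start: joints at [66.881, 17.813, 0.802, 86.603, -0.252, 75.585, -1.558], TCP at [0.195, -0.514, 0.248] pointing down, gripper open.
Joint ranges: [-154.91, 154.91], [-16.99, 109.72], [-72.82, 74.43], [7.12, 147.25], [-82.49, 262.49], [11.32, 116.49], [-174.64, 174.64]. Speed limits (degrees/s): [159.86, 159.86, 180, 180, 180, 180, 180].

### API

Orientations are given as [roll, pitch, yaw] about the fixed x, y, z axes, in that order (R = Rz(yaw) Ry(pitch) Rx(roll)).
In Python, from station import robot, fingers, vision, workorder, recognise gives the robot as it stands. Calls block until the motion is done:
- robot.move_to(position, orientation): joint-space move of the TCP to a pose.
- robot.line_to(position, orientation=None, velocity=0.15, f_stop=None): straight line of the TCP; orientation=None keeps the orientation; velocity is the mean speed in m/s. With f_stop (N) it stops when the force on the tool has changed by that much, and returns True; else False.
- robot.move_j(angles): joint-space move.
- fingers.gripper_to(opening, force=None): opening from 0.0 (shut) to 1.0 (fully open); force is the grip in N (None keeps the last); returns when the fingers have stopped.
- robot.pause(seconds).
- robot.inverse_kinematics(position, orientation): joint angles nearest the present ones, or None.
- vision.grab_frame(name): name is "side" or "top"; returns the picture (384x512x3 uint8, red, green, blue); there is no depth.
- vision.calibration(name): a dict with "mtx" (3x3 intrinsics, pixels), "k1" (the pictures are not rectified: a ray, as slopes to the right and down, at radius r is drawn at 1 + k1 r^2 times it, then the intrinsics apply), "extrinsics" (4x4, takes a point from world to camera coordinates). Camera axes: x right, y up, looking along -z (the intrinsics and any distortion apply to the point x, -y, -z); pixel columns grow to the right and rows downward; lengths in m; the calibration is good to about 2 mm. A picture is of the moment at which its call begins. calibration takes no time and is no camera call.
A pose or a line that the arm cannot do raises robot.PlanningError and nothing moves.
- workorder.close_job(): hands the job in; it is judged then, once.
Trained networks look in the newest picture that a camera, given by its name, has taken for a name from the list of things; names that differ only in an ending like _2 or _b are one class to them, and where a whole thing is asked for, a point or a joint stands for the part that bears it (a point fixed in the world has none). Each returns a list of dicts, best first, with "p" (0 to 1); they miss things now and then, are a little off and sometimes report something else, mostly with a low value. They report only what shows in the picture. A call takes as long as a camera call. They do not tell look-alikes from the thing itself.
- recognise(label, camera): "rect" ([centre column, centre row, width, height] in pixels, round what is visible of it).
Readings, each from a call of its own:
- robot.current_time_s(): time.
- robot.current_joint_positions(): joint angles.
- robot.current_dq(): joint speeds.
- robot.current_joint_torque(): joint torques, N m.
- robot.current_tool_pos(): TCP position.
- robot.current_eef_rot(): TCP orientation.
- robot.current_contact_force(): force on the tool from outside, world axes, zero at the start.
- robot.current_torque(): the same for the moment, N m.
- robot.current_finger_gap(): opening from 0.0 (shut) to 1.0 (fully open).
- robot.current_gripper_force(): force on a finger pad.
Only numpy, scipy, OpenCV 4.12 (cv2) and the standard library are available. Lean on these libraries where they do the work, as an engineer would, in place of code of your own. Each camera call takes 0.05 s, during which the arm holds its last target. There are 200 camera calls.

## Working session

There is one attempt and no reset: what is moved stays moved. The work goes in short steps, each a Python script; the robot and the scene stay as the last script left them, time stands still between calls to the robot, and variables do not carry over. Pictures are saved under pics/ and viewed, at most 10 in all, crops included, and the job is handed in when it is done.

```bash
ls; mkdir -p pics
python3 - <<'E'
from station import robot, fingers, vision, workorder, recognise
import cv2,numpy as np
for c in("top","side"):
    im=vision.grab_frame(c); cv2.imwrite(f"pics/{c}0.png",cv2.resize(im[:,:,::-1],(800,600),interpolation=cv2.INTER_CUBIC)); np.save(f"{c}0.npy",im)
    k=vision.calibration(c); print(c,k)
    for l in("box","tamper","mat","clamp","focus_knob","lens","frame3"):
        print(l,[(np.round(d["rect"]).astype(int).tolist(),round(d["p"],2)) for d in recognise(l,c)])
print(robot.current_time_s(),robot.current_tool_pos(),robot.current_eef_rot(),robot.tip_reach)
E
```

```text
pics
top {'mtx': array([[374.28258883,   0.        , 256.97182282],
       [  0.        , 374.28258883, 194.12616965],
       [  0.        ,   0.        ,   1.        ]]), 'k1': 0.009249357690429644, 'extrinsics': array([[-0.01665306, -0.99983063,  0.0078356 , -0.00204759],
       [ 0.99001204, -0.01539126,  0.14014018, -0.50584807],
       [-0.13999585,  0.0100911 ,  0.99010067, -1.09005507],
       [ 0.        ,  0.        ,  0.        ,  1.        ]])}
box [([251, 179, 75, 38], 0.6)]
tamper [([340, 220, 31, 22], 0.56)]
mat [([149, 268, 31, 29], 0.9), ([102, 213, 31, 33], 0.78), ([153, 213, 43, 41], 0.73)]
clamp [([173, 119, 12, 46], 0.97), ([310, 123, 9, 19], 0.26)]
focus_knob [([311, 122, 11, 16], 0.68)]
lens [([234, 178, 10, 14], 0.16)]
frame3 [([388, 135, 48, 52], 0.98)]
side {'mtx': array([[489.17702938,   0.        , 249.166837  ],
       [  0.        , 489.17702938, 190.00710633],
       [  0.        ,   0.        ,   1.        ]]), 'k1': 0.012841514003374634, 'extrinsics': array([[-0.98594998, -0.16698274,  0.00440471,  0.52022591],
       [ 0.11231826, -0.6432042 ,  0.75741202, -0.08435646],
       [-0.12364161,  0.74726509,  0.65292238, -1.4638354 ],
       [ 0.        ,  0.        ,  0.        ,  1.        ]])}
box [([242, 198, 30, 58], 0.98)]
tamper [([290, 141, 14, 35], 0.94)]
mat [([255, 283, 49, 42], 0.95), ([246, 328, 38, 38], 0.9), ([315, 292, 32, 27], 0.73)]
clamp [([156, 245, 50, 24], 0.95)]
focus_knob [([197, 154, 13, 14], 0.42)]
lens [([185, 294, 42, 37], 0.87)]
frame3 [([224, 116, 43, 25], 0.67), ([157, 245, 49, 20], 0.63)]
0.8 [ 0.19470256 -0.51440351  0.24831027] [1.79997666e+02 2.76705926e-03 2.07320006e+01] 0.017
```

View pics/top0.png

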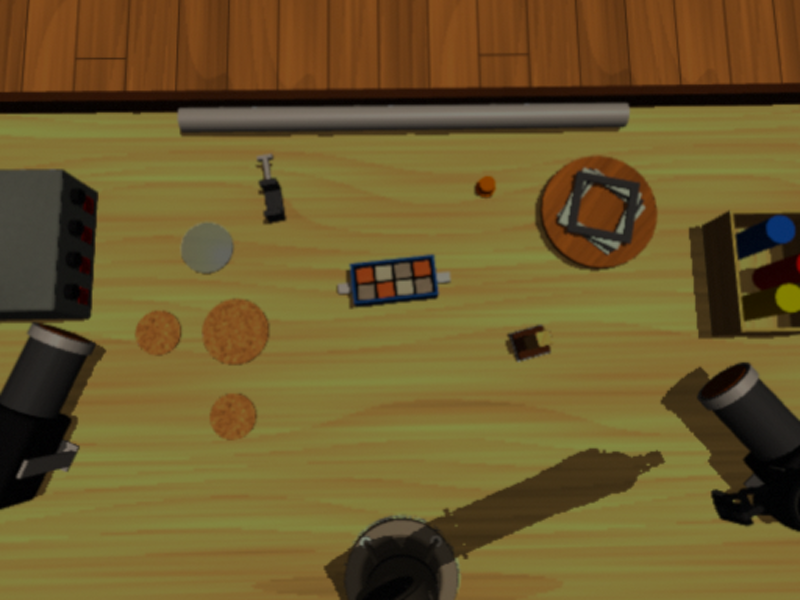

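View pics/side0.png

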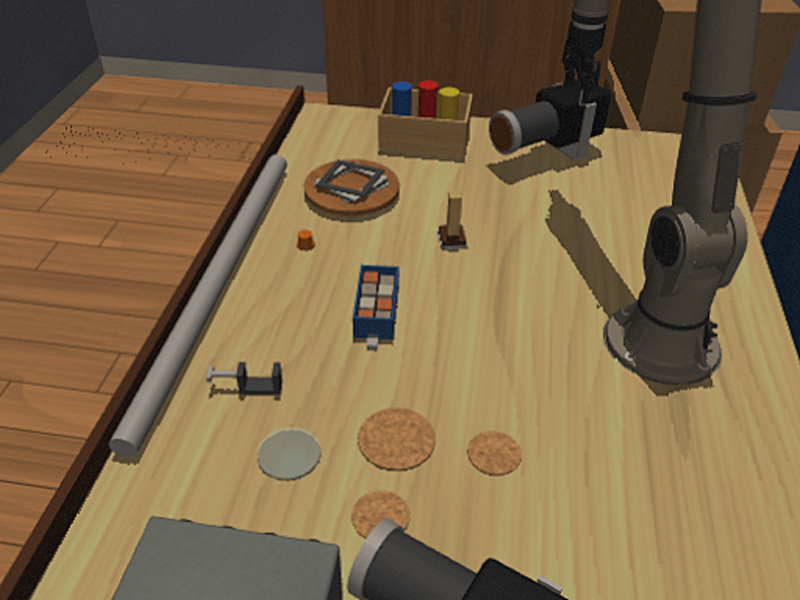

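The top view (800×600 pixels) shows these:
- **Tamper:** at (529,342); in the side view it is at (453,225), a wooden post on a dark foot. There is no look-alike.
- **Box:** at (393,281).
- **Mats:** three candidates, at (235,331) about 67 px across (≈130 mm), and at (158,332) and (233,416) about 46 px across (≈90 mm). I choose (235,331).

Next I'll check this in close crops.

Run:
```python
import cv2,numpy as np
t=np.load("top0.npy")[:,:,::-1];s=np.load("side0.npy")[:,:,::-1]
def c(im,x,y,w,h,W,H): return cv2.resize(im[y:y+h,x:x+w],(W,H),interpolation=cv2.INTER_NEAREST)
a=np.hstack([c(t,316,202,50,37,400,296),c(t,212,158,80,59,400,296)])
b=np.hstack([c(s,265,115,50,37,400,296),c(t,430,270,82,61,400,296)])
cv2.imwrite("pics/m1.png",np.vstack([a,b]))
```

```text
(no output)
```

View pics/m1.png

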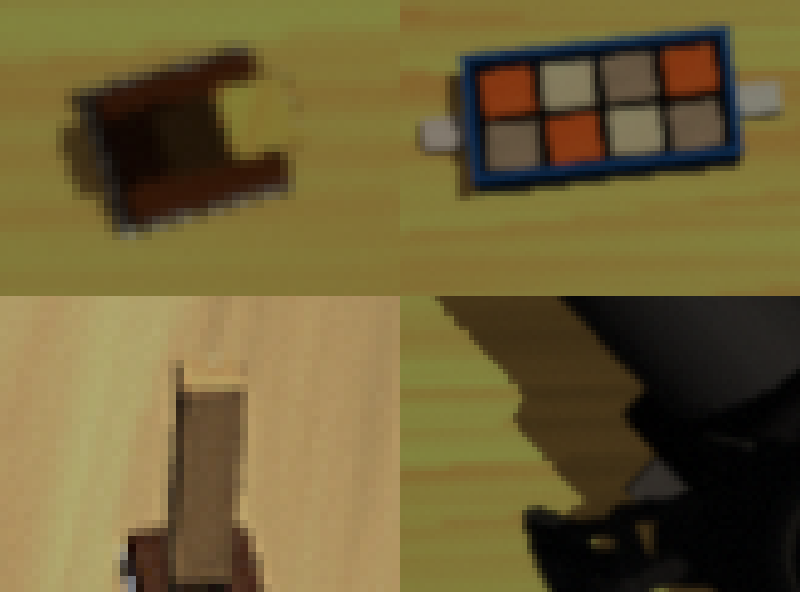

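The crops confirm the tamper: its foot corners in the 512×384 frame are about (325.7,213), (347,208), (352,225) and (331.5,231), with the pale post top near (348.5,216.5). The box is a blue rim with 8 chunks, tilted about 6°. Next I'll fit the poses.

```bash
cat > h.py <<'E'
import numpy as np,cv2
from station import vision
from scipy.optimize import least_squares,minimize
CAL={c:vision.calibration(c) for c in("top","side")}
def proj(P,c):
    k=CAL[c];P=np.atleast_2d(P);q=P@k["extrinsics"][:3,:3].T+k["extrinsics"][:3,3]
    s=np.c_[q[:,0]/-q[:,2],-q[:,1]/-q[:,2]];s=s*(1+k["k1"]*(s**2).sum(1,keepdims=True))
    return s@k["mtx"][:2,:2].T+k["mtx"][:2,2]
def place(p,L):
    a=p[2];R=np.array([[np.cos(a),-np.sin(a),0],[np.sin(a),np.cos(a),0],[0,0,1]])
    return np.asarray(L)@R.T+[p[0],p[1],p[3] if len(p)>3 else 0]
def fit(obs,p0):  # obs: (cam,[local pts],[pixels])
    f=lambda p:np.concatenate([(proj(place(p,L),c)-np.array(u)).ravel() for c,L,u in obs])
    r=least_squares(f,p0,loss="soft_l1");return r.x,np.round(f(r.x).reshape(-1,2),1)
def hullarea(pts):
    h=cv2.convexHull(pts.astype(np.float32));m=cv2.moments(h);return np.array([m["m10"]/m["m00"],m["m01"]/m["m00"]]),m["m00"]
def boxpts(a,b,z0,z1): return [[x,y,z] for x in(-a,a) for y in(-b,b) for z in(z0,z1)]
E
python3 - <<'E'
from h import *
for c in CAL: E=CAL[c]["extrinsics"];print(c,-E[:3,:3].T@E[:3,3])
t=np.load("top0.npy");s=np.load("side0.npy");I={"top":t,"side":s}
def P(a,sc,o): return np.array(a)/sc-.5+np.array(o)
ft=P([(78,93),(250,48),(292,190),(125,228)],8,(316,202))
ot=("top",[[.029,.034,.02],[.029,-.034,.02],[-.029,-.034,.02],[-.029,.034,.02]],ft)
sd=P([(182,92),(245,92),(175,284),(230,284)],8,(265,115))
os_=("side",[[.013,.013,.12],[-.013,.013,.12],[.013,.013,.02],[-.013,.013,.02]],sd)
for o in([ot],[os_],[ot,os_]):
    p,r=fit(o,[.4,-.23,.24]);print("tamper",p[:2],np.degrees(p[2]),r.tolist())
bt=P([(62,57),(329,27),(342,157),(74,186)],5,(212,158))
p,r=fit([("top",[[.039,.081,.052],[.039,-.081,.052],[-.039,-.081,.052],[-.039,.081,.052]],bt)],[.5,0,.1]);print("box pts",p[:2],np.degrees(p[2]),r.tolist())
def seg(c,rect,kind):
    im=I[c];hsv=cv2.cvtColor(im,cv2.COLOR_RGB2HSV)
    x,y,w,h=rect;m=np.zeros(im.shape[:2],np.uint8)
    if kind=="blue": m=((hsv[...,0]>95)&(hsv[...,0]<125)&(hsv[...,1]>100)).astype(np.uint8)
    else:
        cv2.grabCut(im[:,:,::-1].copy(),m,rect,np.zeros((1,65)),np.zeros((1,65)),4,cv2.GC_INIT_WITH_RECT);m=((m==1)|(m==3)).astype(np.uint8)
    k=np.zeros_like(m);k[y:y+h,x:x+w]=1;return m*k
def silh(c,m): 
    cs,_=cv2.findContours(m,cv2.RETR_EXTERNAL,cv2.CHAIN_APPROX_NONE);return max(cs,key=len)
def iou(p,L,ms):
    e=0
    for c,m in ms.items():
        S=8;h=cv2.convexHull((( proj(place(p,L),c)+.5)*S).astype(np.float32)).astype(np.int32)
        g=np.zeros((m.shape[0]*S,m.shape[1]*S),np.uint8);cv2.fillConvexPoly(g,h,1);g=cv2.resize(g.astype(np.float32),m.shape[::-1],interpolation=cv2.INTER_AREA)
        e+=np.abs(g-m).sum()
    return e
def run(name,L,rects,kind,p0,yaw=True):
    ms={}
    for c,r in rects.items():
        m=seg(c,r,kind);h=silh(c,m);f=np.zeros_like(m);cv2.drawContours(f,[cv2.convexHull(h)],-1,1,-1);ms[c]=f
    for sel in list(rects),*[[c] for c in rects]:
        q=minimize(lambda v:iou([v[0]*.01,v[1]*.01,v[2]*.05 if yaw else 0],L,{c:ms[c] for c in sel}),[p0[0]*100,p0[1]*100,p0[2]*20],method="Nelder-Mead",options=dict(initial_simplex=np.array([p0[0]*100,p0[1]*100,p0[2]*20])+np.array([[0,0,0],[1,0,0],[0,1,0],[0,0,1]]),xatol=.01,maxiter=150))
        print(name,sel,np.round(q.x[:2]*.01,4),round(np.degrees(q.x[2]*.05),2),q.fun,[int(ms[c].sum()) for c in sel])
run("box",boxpts(.039,.081,0,.052),{"top":(210,155,82,58),"side":(222,160,40,70)},"blue",p)
A=np.linspace(0,6.283,40);circ=[[.065*np.cos(a),.065*np.sin(a),z] for a in A for z in(0,.006)]
run("mat",circ,{"top":(125,186,50,50),"side":(226,258,56,46)},"cork",[.42,.3,0],False)
E
```

```text
top [0.3481584  0.00116698 1.15016994]
side [0.34140054 1.12648342 1.01737204]
tamper [ 0.42810619 -0.25654246] 13.969872157139193 [[0.0, -0.5], [0.0, -0.6], [0.3, 0.1], [-0.4, 1.2]]
tamper [ 0.43033455 -0.2590219 ] 10.461187540343811 [[0.2, -0.2], [0.2, -0.2], [-0.5, 0.2], [0.1, 0.2]]
tamper [ 0.42964202 -0.25701403] 13.235672031553435 [[0.3, -1.2], [0.3, -1.0], [0.4, -0.2], [-0.4, 0.6], [0.5, 0.2], [0.5, -0.0], [-0.2, 0.7], [0.4, 0.4]]
box pts [0.54984091 0.00432482] 5.346784751948945 [[-0.3, 0.0], [0.0, 0.3], [0.5, -0.2], [-0.2, -0.1]]
box ['top', 'side'] [0.5536 0.0052] 5.84 139.6875 [1463, 1222]
box ['top'] [0.5533 0.0048] 5.11 87.421875 [1463]
box ['side'] [0.5534 0.007 ] 6.27 44.21875 [1222]
mat ['top', 'side'] [0.4617 0.3189] -6.56 140.078125 [1482, 1644]
mat ['top'] [0.46   0.3176] -5.45 51.234375 [1482]
mat ['side'] [0.4624 0.3203] 0.21 39.671875 [1644]
```

```bash
cat > geo.py <<'E'
import numpy as np
BOX=np.array([.552,.005]);BY=5.6;TAM=np.array([.4295,-.2568]);TY=13.5;MAT=np.array([.461,.319]);G=.083
def half(d,dx=0):
    a=np.radians(BY);return BOX+[dx*np.cos(a)-d*np.sin(a),dx*np.sin(a)+d*np.cos(a)]
E
python3 - <<'E'
from station import robot,fingers,vision
from geo import *
import cv2
T=robot.current_time_s
p=robot.current_tool_pos()
robot.line_to([p[0],p[1],.32],velocity=.2)
robot.move_to([*TAM,.25],[180,0,TY]);print(T(),robot.current_tool_pos(),robot.current_joint_positions())
f0=np.array(robot.current_contact_force())
print(robot.line_to([*TAM,G],velocity=.12,f_stop=6),robot.current_tool_pos())
print("grip",fingers.gripper_to(0,80),robot.current_finger_gap(),robot.current_gripper_force())
print(robot.current_contact_force(),f0)
robot.line_to([*TAM,G+.09]);robot.pause(.3)
print(T(),robot.current_contact_force(),robot.current_torque(),robot.current_tool_pos())
robot.line_to([*half(-.037),G+.085],[180,0,BY],velocity=.2);robot.pause(.2)
print(T(),robot.current_tool_pos(),robot.current_eef_rot(),robot.current_contact_force(),robot.current_torque())
ims=[]
for c in("top","side"):
    im=vision.grab_frame(c);np.save(c+"1.npy",im)
t,s=np.load("top1.npy"),np.load("side1.npy")
m=np.hstack([cv2.resize(t[135:215,206:306,::-1],(400,320),interpolation=1),cv2.resize(s[120:240,200:300,::-1],(400,480),interpolation=1)[:320]]) if 0 else np.hstack([cv2.resize(t[130:230,216:296,::-1],(400,500),interpolation=0),cv2.resize(s[130:230,206:286,::-1],(400,500),interpolation=0)])
cv2.imwrite("pics/m2.png",m)
E
```

```text
2.6417 [ 0.42861852 -0.25843719  0.24982752] [ 38.19504599  12.45938099 -10.96767567  93.60250214   2.51295066
  74.1899969  -49.854937  ]
False [ 0.43012338 -0.25712692  0.08373392]
grip False 0.29585162598244924 80.19107222557068
[ 0.62172514 -0.23879083  0.51468885] [-0.49685472 -0.51483878  1.08285564]
5.8083 [ 0.45580845 -0.37260636 -4.5968611 ] [ 0.05217467 -0.03678924  0.00502587] [ 0.4290134  -0.25655441  0.17213539]
7.45 [ 0.55532135 -0.03298381  0.16805573] [1.79970436e+02 1.14632978e-02 5.49529261e+00] [ 4.56144997e-01 -3.15647664e-03 -3.96240107e+00] [ 0.02137522 -0.02668162 -0.01339924]
```

View pics/m2.png

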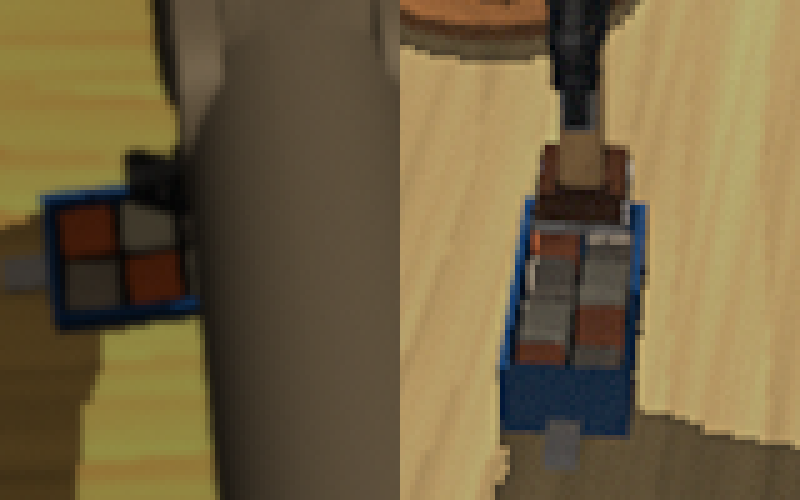

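The side crop shows the foot hanging squarely over the far half of the box: its front edge is at crop x 532–630, y≈228, and the box rim's rear corners are at (527,200) and (648,207). I'll quantify the offset between them from this one view.

Run:
```python
from h import *
P=lambda a:np.array(a)/5-.5+np.array((206,130))
b=("side",[[.039,.081,.052],[-.039,.081,.052],[.039,-.081,.052],[-.039,-.081,.052]],P([(100,365),(231,371),(127,200),(247,206)]))
p,r=fit([b],[.55,0,.1]);print(p,np.degrees(p[2]),r.tolist())
Z=.085
L=np.array([[.029,.034,0],[-.029,.034,0],[.013,.013,.02],[-.013,.013,.02],[.029,-.034,.02],[-.029,-.034,.02]])+[0,0,Z]
q,r=fit([("side",L,P([(132,230),(231,229),(160,187),(203,187),(143,146),(231,146)]))],[.555,-.03,.1]);print(q,np.degrees(q[2]),r.tolist())
a=p[2];d=q[:2]-p[:2];print("tamper in box frame",d[0]*np.cos(a)+d[1]*np.sin(a),-d[0]*np.sin(a)+d[1]*np.cos(a))
```

```text
[0.55256667 0.00667956 0.09852091] 5.644832307518078 [[-0.2, 0.5], [0.1, 0.6], [-0.2, -0.7], [0.3, -0.7]]
[ 0.55505546 -0.03229314  0.13010056] 7.454212771540636 [[0.2, 0.7], [-0.4, 1.4], [0.2, -0.1], [0.2, 0.1], [-0.7, -1.4], [0.4, -0.9]]
tamper in box frame -0.0013566960879714735 -0.03902850596127389
```

```bash
cat > press.py <<'E'
from station import robot
from geo import *
T=robot.current_time_s
def fz(): return robot.current_contact_force()[2]
def press(d,dx):
    xy=half(d,dx);o=[180,0,BY]
    robot.line_to([*xy,G+.066],o,velocity=.15);robot.pause(.3)
    b=np.mean([fz() for _ in range(4)])
    hit=robot.line_to([*xy,G+.015],o,velocity=.015,f_stop=17)
    z=robot.current_tool_pos()[2];zc=z
    print("hit",hit,"sole",z-G,"F",fz()-b,robot.current_contact_force()[:2],robot.current_torque(),T())
    ok=0;log=[]
    for i in range(40):
        f=fz()-b;log.append(round(f,1))
        ok=ok+1 if 18.5<f<21.5 else 0
        if ok>=11: break
        if not 19<f<21:
            zc-=float(np.clip((20-f)*.0001,-.0005,.0004)); robot.line_to([*xy,zc],o,velocity=.01)
        robot.pause(.1)
    p=robot.current_tool_pos();print(log,"sole",p[2]-G,"xyerr",p[:2]-xy,robot.current_eef_rot(),robot.current_torque(),T())
    robot.line_to([*xy,G+.066],o,velocity=.08);print("lifted",fz()-b,T())
E
python3 -c "
from press import *
press(-.0355,.001)"
```

```text
hit True sole 0.028295987050026686 F 14.408786181935474 [-3.62757967 -0.80548155] [0.18630175 0.80816294 0.0694627 ] 10.5083
[np.float64(14.4), np.float64(10.4), np.float64(11.6), np.float64(12.2), np.float64(13.2), np.float64(13.4), np.float64(15.4), np.float64(16.1), np.float64(17.5), np.float64(16.8), np.float64(18.6), np.float64(18.8), np.float64(19.2), np.float64(18.9), np.float64(19.4), np.float64(19.9), np.float64(19.0), np.float64(19.1), np.float64(18.8), np.float64(20.0), np.float64(20.4)] sole 0.026932485512921697 xyerr [ 0.00066086 -0.0001517 ] [ 1.79948699e+02 -1.12996251e-01  5.59160878e+00] [0.2731375  1.6514809  0.13688764] 16.4083
lifted 0.3978672917536725 17.0833
```

```bash
sed -i 's/robot.current_eef_rot(),robot.current_torque()/robot.current_eef_rot(),robot.current_contact_force(),robot.current_torque()/' press.py; python3 -c "
from press import *
print(robot.current_contact_force(),robot.current_torque())
press(.0375,.001)
robot.line_to([*half(.0375),G+.16],velocity=.2)
robot.line_to([*(half(.0375)+[-.05,.12]),G+.16],velocity=.3)
from station import vision
import cv2
s=vision.grab_frame('side');t=vision.grab_frame('top');np.save('side2.npy',s);np.save('top2.npy',t)
cv2.imwrite('pics/m3.png',np.hstack([cv2.resize(t[155:215,212:292,::-1],(400,300),interpolation=0),cv2.resize(s[160:235,207:307,::-1],(400,300),interpolation=0)]))
print(T(),robot.current_torque())
"
```

```text
[ 0.42132466 -0.58745298 -4.15654576] [ 0.00827797 -0.01902802 -0.05429589]
hit True sole 0.027900549127493762 F 13.344983571422667 [-2.12817204 -0.39648594] [-0.02014602  0.76028587  0.01049529] 20.425
[np.float64(13.3), np.float64(9.8), np.float64(11.1), np.float64(11.4), np.float64(13.1), np.float64(14.4), np.float64(16.4), np.float64(16.0), np.float64(16.4), np.float64(16.9), np.float64(18.2), np.float64(18.9), np.float64(18.3), np.float64(19.0), np.float64(19.4), np.float64(19.6), np.float64(19.4), np.float64(19.4), np.float64(20.3), np.float64(18.7), np.float64(19.3), np.float64(19.2), np.float64(20.1), np.float64(20.1)] sole 0.02652871533752238 xyerr [0.00058893 0.00024589] [ 1.79963929e+02 -1.11069504e-01  5.60376782e+00] [-6.65082786 -1.04802165 16.363371  ] [-0.25741056  1.63519802 -0.05181948] 26.4
lifted -0.27325022337346727 27.0833
28.3833 [-0.02441527 -0.0285664  -0.01219533]
```

View pics/m3.png

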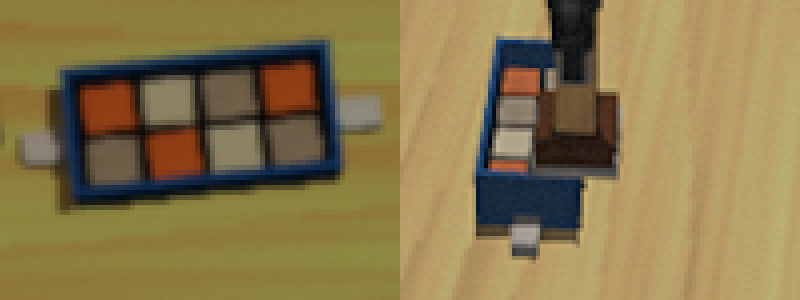

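The top view shows all 8 chunks down in the box, and the side view shows the held foot at (575,165). Its bottom edge looks more tilted than before, so I'll zoom in and compare.

Run:
```python
import cv2,numpy as np
a=np.load("side1.npy")[148:188,225:261,::-1];b=np.load("side2.npy")[168:208,233:269,::-1]
c=np.load("side2.npy")[165:205,222:258,::-1]
r=lambda i:cv2.resize(i,(396,440),interpolation=0)
cv2.imwrite("pics/m4.png",np.clip(np.hstack([r(a),r(b)])*1.4,0,255).astype(np.uint8))
```

```text
(no output)
```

View pics/m4.png

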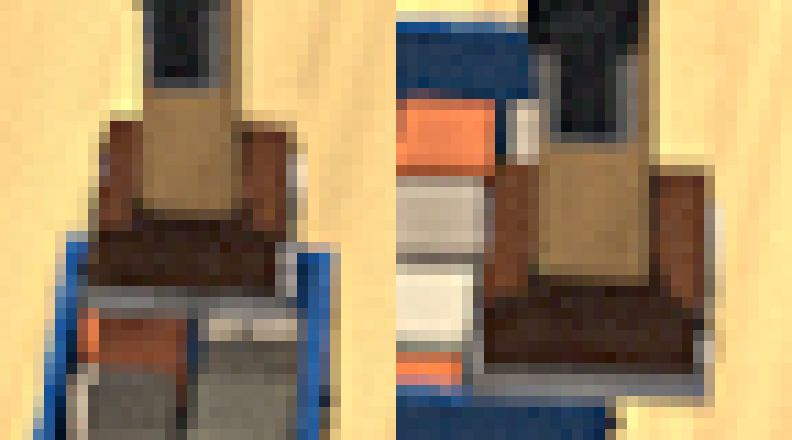

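There is no visible tilt: both sole edges run within about 2° of the box edge. But the lean carried about 7 N of sideways load in x, so one pair of chunks may have been underloaded. I'll repeat both presses with that side load nulled and compare the depths.

```bash
cat > press2.py <<'E'
from station import robot,fingers,vision
from geo import *
T=robot.current_time_s
def F(): return np.array(robot.current_contact_force())
def press(d,dx):
    xy=np.array(half(d,dx));o=[180,0,BY]
    robot.line_to([*xy,G+.066],o,velocity=.25);robot.pause(.2)
    b=np.mean([F() for _ in range(4)],0)
    if not robot.line_to([*xy,G+.036],o,velocity=.05,f_stop=10):
        robot.line_to([*xy,G+.015],o,velocity=.02,f_stop=13)
    zc=robot.current_tool_pos()[2]-.0008
    print("hit",zc-G,F()-b,T());t0=None;log=[]
    for i in range(40):
        f=F()-b;log.append([int(round(v)) for v in f])
        t0=(t0 or T()) if 18.5<f[2]<22 else None
        if t0 and T()-t0>1.1: break
        if abs(f[2]-20)>1 or abs(f[0])>1:
            zc-=float(np.clip((20-f[2])*.00016,-.0005,.0008)); xy=xy+np.clip(f[:2]*6e-5,-.0003,.0003)
            robot.line_to([*xy,zc],o,velocity=.02)
        robot.pause(.05)
    p=robot.current_tool_pos();print(log,"sole",p[2]-G,xy-half(d,dx),robot.current_eef_rot(),robot.current_torque(),T())
    robot.line_to([*xy,G+.066],o,velocity=.1)
E
python3 -c "
from press2 import *
fingers.gripper_to(0,110)
press(.0375,.001)"
```

```text
hit 0.02749775929916727 [ 0.23428511 -0.53078132 11.90340059] 30.9417
[[0, -1, 12], [-1, -1, 10], [-2, 0, 13], [-3, -1, 14], [-3, 0, 16], [-4, -1, 18], [-3, 0, 18], [-4, -1, 19], [-3, 0, 19], [-3, -1, 20], [-2, -1, 19], [-3, 0, 19]] sole 0.026758919301744427 [-0.00167881 -0.00040783] [179.97672717  -0.32424131   5.61099378] [-0.13385031  1.14753645 -0.00136865] 34.2417
```

Run:
```python
from press2 import *
import cv2
robot.line_to([.43,-.01,G+.09],[180,0,BY],velocity=.3);robot.pause(.3)
print(T(),robot.current_eef_rot(),robot.current_tool_pos(),robot.current_torque(),F())
for c in("side","top"): np.save(c+"3.npy",np.mean([vision.grab_frame(c) for _ in range(4)],0))
s=np.load("side3.npy");t=np.load("top3.npy")
r=lambda i:np.clip(cv2.resize(i[:,:,::-1],(400,600),interpolation=0)*1.5,0,255).astype(np.uint8)
# box in side: cols 222..266, tamper right of it
cv2.imwrite("pics/m5.png",np.hstack([r(s[166:232,220:264]),r(s[138:198,258:298])]))
```

```text
35.7083 [-1.79966321e+02  2.72643812e-02  5.66714147e+00] [ 0.43047938 -0.00941361  0.1726443 ] [ 0.02435328 -0.00693196 -0.00984489] [ 0.78164894 -0.17079484 -4.72410075]
```

View pics/m5.png

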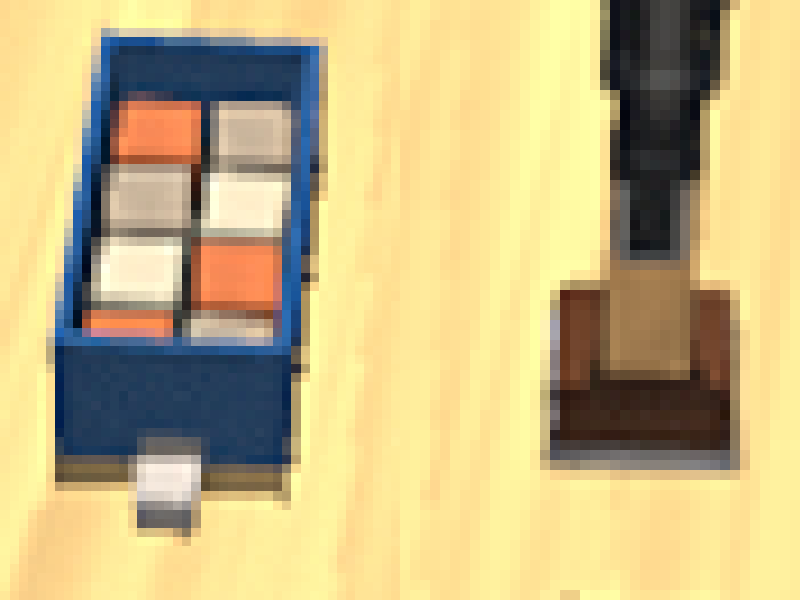

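The side crop shows all four rows of chunk tops level with each other to within a pixel. The tamper stands square, with its sole edge from (545,468) to (738,468). I'll check that slope against the level-pose prediction.

Run:
```python
from h import *
def edge(p,c="side"):
    q=proj(place(p,[[.029,.034,0],[-.029,.034,0],[.029,-.034,.02],[-.029,-.034,.02],[.013,.013,.02],[-.013,.013,.02]]),c);return q
y=np.radians(5.6)
for n,p,o,sc in(("1",[.5553,-.033,y,.085],(225,148),(11,11)),("2",[.498,.162,y,.16],(233,168),(11,11)),("3",[.4305,-.0094,y,.0896],(258,138),(10,10))):
    q=(edge(p)-o+.5)*sc;print(n,np.round(q).astype(int).tolist())
# chunk top corners level at z=.031 in m5 left crop (scale 400/44, 600/66)
B=[.5522,.006,y]
for z in(.031,):
  for cx in(.0165,-.0165):
    for cy in(-.0555,-.0185,.0185,.0555):
      q=(proj(place(B,[[cx,cy-.016,z],[cx,cy+.016,z]]),"side")-(220,166)+.5)*400/44
      print(cx,cy,np.round(q).astype(int).tolist())
print(((proj(place(B,[[.039,-.081,.052],[-.039,-.081,.052],[.039,.081,.052],[-.039,.081,.052]]),"side")-(220,166)+.5)*400/44).round().tolist())
# measured row edges from averaged image: column profiles of each chunk column
im=np.load("side3.npy").astype(np.float32)
```

```text
1 [[79, 311], [290, 321], [101, 104], [307, 114], [143, 210], [238, 214]]
2 [[63, 383], [308, 396], [87, 136], [324, 147], [137, 265], [247, 270]]
3 [[142, 467], [339, 476], [152, 272], [344, 281], [201, 372], [289, 376]]
0.0165 -0.0555 [[166, 96], [158, 154]]
0.0165 -0.0185 [[156, 163], [148, 224]]
0.0165 0.0185 [[147, 233], [138, 296]]
0.0165 0.0555 [[136, 306], [127, 371]]
-0.0165 -0.0555 [[259, 100], [253, 159]]
-0.0165 -0.0185 [[252, 168], [245, 228]]
-0.0165 0.0185 [[244, 238], [237, 301]]
-0.0165 0.0555 [[235, 311], [228, 376]]
[[103.0, 29.0], [326.0, 39.0], [54.0, 339.0], [295.0, 352.0]]
```

Run:
```python
from h import *
im=np.load("side3.npy").astype(np.float32);g=im.sum(2)
def sub(c0,c1,r0,r1,sign,ch=g):
    out=[]
    for c in range(c0,c1+1):
        d=sign*np.diff(ch[r0:r1+1,c]);d=np.clip(d,0,None);k=int(np.argmax(d));lo=max(0,k-1);w=d[lo:k+2]
        out.append(r0+.5+(w*np.arange(lo,lo+len(w))).sum()/w.sum())
    return np.polyfit(np.arange(c0,c1+1),out,1)[0]*57.3,np.round(out,1).tolist()
# tamper sole lower edge: sole->wood brightens
print("sole low",sub(274,330-0,182,188,1)[0] if 0 else sub(314-0-0,331,182,188,1) if 0 else sub(274,290,181,188,1))
print("foot face/sole",sub(275,289,178,185,1))
print("foot top/front dark edge? back edge",sub(275,278,163,170,-1),sub(287,290,163,170,-1))
y=np.radians(5.6)
q=proj(place([.4305,-.0094,y,.0896],[[.029,.034,0],[-.029,.034,0]]),"side");print("pred",np.degrees(np.arctan2(*(q[1]-q[0])[::-1])),q.tolist())
b=im[...,2]-im[...,0]  # blue
print("box front wall bottom/rim:",sub(228,234,212,220,-1,b),sub(243,250,212,220,-1,b),"rim back",sub(232,254,166,174,1,b))
for z,s in((0,1),(.052,1),(.052,-1)):
    q=proj(place([.5522,.006,y],[[.039,s*.081,z],[-.039,s*.081,z]]),"side");print("pred",z,s,np.degrees(np.arctan2(*(q[1]-q[0])[::-1])),q.tolist())
```

```text
sole low (np.float64(0.4449414076414207), [184.3, 184.5, 184.4, 184.4, 184.4, 184.5, 182.4, 184.6, 184.6, 184.6, 184.6, 184.6, 184.6, 182.8, 184.6, 184.7, 184.8])
foot face/sole (np.float64(-0.21839431279699434), [184.2, 184.1, 184.1, 184.1, 184.1, 182.4, 184.2, 184.2, 184.2, 184.2, 184.2, 184.2, 182.8, 184.2, 184.3])
foot top/front dark edge? back edge (np.float64(-2.5454134738190204), [166.0, 166.0, 166.1, 165.9]) (np.float64(3.1107343087768387), [166.3, 166.3, 166.3, 166.4])
pred 2.7710644713336836 [[271.71348599423527, 184.17247379378966], [291.4383596833751, 185.12719601805455]]
box front wall bottom/rim: (np.float64(0.3473106722476676), [215.8, 215.8, 215.8, 215.8, 215.9, 216.0, 215.8]) (np.float64(1.7343165631008013), [216.7, 216.7, 216.7, 216.8, 216.8, 216.8, 216.8, 216.9]) rim back (np.float64(3.227566401255299), [169.1, 169.2, 169.2, 169.2, 169.2, 169.2, 169.2, 169.2, 169.2, 169.1, 169.3, 169.5, 169.5, 169.5, 169.5, 169.7, 170.1, 170.1, 170.1, 170.0, 170.1, 170.2, 170.2])
pred 0 1 2.9693667853466197 [[225.91539210904733, 215.6677028956186], [251.84541466890653, 217.01273660739167]]
pred 0.052 1 2.894667307105219 [[225.44375631375635, 202.84230096002665], [251.98723667673087, 204.18445885747133]]
pred 0.052 -1 2.6938549013992077 [[230.87128533687368, 168.68949489410556], [255.33577902614266, 169.84058143656682]]
```

The tamper sits true to within about 1.3°, and the depth at 20 N repeats to 0.2 mm, which matches pure foam travel. The measured moment suggests the load leans toward −x, so I'll do one more press per half with a slight pitch so the +x chunks get their share.

```bash
sed -e 's/o=\[180,0,BY\]/o=[180,PT,BY]/' -e 's/^T=/PT=.9\nT=/' -e 's/or abs(f\[0\])>1//' -e 's/xy=xy+np.clip(f\[:2\]\*6e-5,-.0003,.0003)/pass/' -e 's/G+.066\],o,velocity=.1)/G+.066],o,velocity=.15)/' -e 's/\.00016/.0002/' press2.py > press3.py
python3 - <<'E'
from press3 import *
press(.0375,.001);press(-.0355,.001);print(F(),T())
E
```

```text
hit 0.027546632485780154 [-1.83397835 -0.04342886 13.50600518] 38.3417
[[-2, 0, 14], [-2, -1, 12], [-3, -1, 14], [-4, -1, 16], [-5, -1, 17], [-6, -1, 19], [-5, -1, 19], [-6, 0, 19], [-7, -1, 19], [-6, 0, 20], [-5, -1, 20], [-5, -1, 20], [-5, -1, 21], [-5, -1, 20], [-5, -1, 20], [-5, 0, 20], [-6, -1, 21], [-5, 0, 20], [-4, -1, 20]] sole 0.026842257032693967 [0. 0.] [179.95723206   0.75489195   5.60115386] [-0.16496294  1.27222542 -0.04041715] 40.9917
hit 0.02787161892257098 [-1.8252562  -1.01428317 11.87638401] 43.4083
[[-2, -1, 12], [-3, 0, 10], [-4, 0, 12], [-5, -2, 14], [-6, 0, 15], [-6, 0, 18], [-6, -1, 18], [-7, -1, 19], [-7, -2, 19], [-7, -1, 19], [-6, -1, 19], [-7, -1, 19], [-7, 0, 19], [-6, -2, 20], [-7, -1, 21], [-6, -1, 20], [-6, 0, 20], [-7, 0, 20], [-6, -1, 19], [-6, -1, 20], [-7, -1, 20], [-6, -2, 21], [-7, -1, 20], [-7, 0, 19], [-7, -1, 21]] sole 0.026847790991224862 [0. 0.] [179.93522559   0.74395518   5.59342589] [0.26782486 1.53568588 0.07061556] 46.6083
[-0.02464868  0.31605701 -5.13904811] 47.05
```

Run:
```python
from press2 import *
import cv2
o=[180,0,BY];p=robot.current_tool_pos()
robot.line_to([*p[:2],G+.10],o,velocity=.25)
robot.line_to([*MAT,G+.07],o,velocity=.25)
robot.line_to([*MAT,G+.014],velocity=.12)
print(robot.line_to([*MAT,G],velocity=.025,f_stop=4),robot.current_tool_pos()[2]-G,F(),T())
fingers.gripper_to(.55);print(robot.current_finger_gap(),T(),F())
robot.line_to([*MAT,G+.13],velocity=.15)
robot.line_to([MAT[0]-.05,MAT[1]-.2,G+.2],velocity=.3);print(T())
s=vision.grab_frame("side");t=vision.grab_frame("top")
r=lambda i:cv2.resize(i[:,:,::-1],(400,400),interpolation=0)
cv2.imwrite("pics/m6.png",np.hstack([r(t[175:255,110:190]),r(s[230:310,215:295])]))
```

```text
True 0.0062907648636692515 [ 0.28624362 -0.34476333  4.23685217] 49.9667
0.5508580803668318 50.3083 [-0.00945157 -0.51324719  0.26575195]
52.175
```

View pics/m6.png

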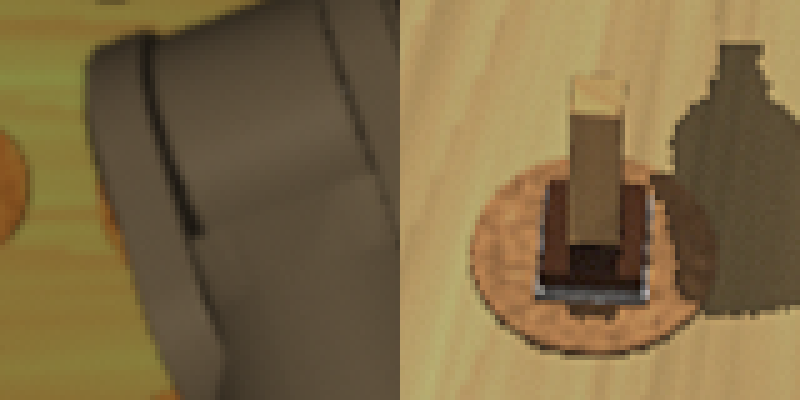

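The side view shows the tamper standing upright. Its sole centre is at about (597,255) and the mat centre at (595,257), so it is within about 1 mm of centred, and the gripper is clear.

```bash
python3 -c "
from station import workorder,robot
print(robot.current_time_s());print(workorder.close_job())"
```

```text
52.275
the job is handed in; nothing more can be done
None
```

I handed the job in at 52.3 s: each half of the box was last pressed to about 26.8 mm at a 20 N lean, with the chunks level as far as the pictures show, and the tamper stands released and centred on the 130 mm mat, though I took no final picture to confirm the bystanders hadn't moved.

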